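# Wedge the rocking modelling stand

## Robot

A 7-joint arm with a two-finger parallel gripper is mounted at the origin on a cart in front of the work surface, level with it; the furniture and walls round the work are solid. World frame = base frame: x ahead of the robot, y to its left, z up, the work surface at z = 0. Lengths are in mm, angles in rad, forces in N, time in s.
With the tool pointing down it reaches from about 400 to 875 mm from the base axis. Payload 4.4 kg.
Tool frame: the origin (TCP) lies midway between the tips of the shut fingers; the grasp point (between the pads) lies 19 mm behind it; z points along the fingers, y is the line along which they close (so a half turn about z gives the same grasp; the last joint's range is limited). The gripper opens to 85 mm and grips with 20 to 120 N. Pads are 22 mm wide; open, the fingers measure 114 mm over their backs; the gripper's body (76 mm by 85 mm) begins 54 mm behind the grasp point. The pads swing forward as they close: fully open they stand 13 mm farther back than shut.
Start: joints at [-1.394, 0.628, 0.038, 1.517, -0.027, 0.996, -0.02], TCP at [156.249, 630.955, 231.313] pointing down, gripper open.
Joint ranges: [-3.06, 3.06], [-0.37, 2.12], [-1.25, 1.32], [0.18, 2.47], [-1.1, 4.24], [0.23, 1.98], [-2.94, 2.94]. Speed limits (rad/s): [2.57, 2.57, 3.14, 3.14, 3.14, 3.14, 3.14].

## Interface

Orientations are given as [roll, pitch, yaw] about the fixed x, y, z axes, in that order (R = Rz(yaw) Ry(pitch) Rx(roll)).
In Python, from cell import ctrl gives the robot as it stands.
- The arm moves only by the shell command python3 -m handwheel 'ROWS'. ROWS is JSON, a list of rows, each a list of 3 entries, a list of its own where there are three numbers: the turn, a rotation vector about the tool's x, y, z in degrees, then the shift along the tool's x, y, z in m, then the closure, from 0 (fully open) to 1 (shut). A call has 1 to 5 rows; each row shifts and turns the commanded pose from where the row before left it, along the tool's axes as they then stand; what a row does not reach is not made up. A row lasts 1/12 s, in which the tool goes at most 41.7 mm and 7.16 degrees, less where a joint would pass 70% of its speed; a pose out of reach is approached as far as the arm can. A call is refused whole if a number of a shift passes 0.0417 or a number of a turn 7.16, either way. A call with a gripper value outside its range is refused whole. The fingers move at their own pace and stop on an object; the grip force is fixed at half the most. Time passes only in rows, so rows that do not move let the fingers close. It gives the time, the measured TCP pose, the force, the opening and the grip force at its end, in the units of the state.
- ctrl.read_state(): the state, without advancing time (a new reading comes with each control period).
- ctrl.get_image(name): name is "scene" or "side" or "wrist"; returns a dict with "pixels" (400x640x3 uint8, red, green, blue), "fx", "fy", "cx", "cy" (pixels), "pose" (4x4, takes a point from camera to world coordinates); the wrist camera has in their place "T_tool_cam" (4x4, takes a point from camera to tool coordinates, whose origin is the TCP and whose axes are the flange's). Camera axes: x right, y up, looking along -z (the intrinsics and any distortion apply to the point x, -y, -z); pixel columns grow to the right and rows downward; lengths in mm; the calibration is good to about 2 mm. A picture is of the moment at which its call begins: read the wrist's pose just before it. There is no depth.
- ctrl.finish_job(): hands the job in; it is judged then, once.
The state is a dict: "clock": time; "qpos": joint angles; "qd": joint speeds; "tau": joint torques, N m; "eef_pos": TCP position; "tool_rot": TCP orientation; "force": force on the tool from outside, world axes, zero at the start; "torque": the same for the moment, N m; "width": finger opening in mm; "gripper_force": force on a finger pad.
Only numpy, scipy, OpenCV 4.12 (cv2) and the standard library are available. Lean on these libraries where they do the work, as an engineer would, in place of code of your own. Each camera call takes 0.05 s, during which the arm holds its last target. There are 200 camera calls.

## Task

The small wooden modelling stand rocks because its front-right foot is too short: first press down with a fingertip on the top of that corner so that the stand rocks down onto the short foot. Then push the wedge along the table, by its thick end and thin end first, in under that foot until it is snug, so that the stand neither rocks nor is jacked up. Finally press down firmly on the same corner again and let the program finish while still holding that press, the stand level on its wedge; grip and lift nothing, keep the stand where it is, and leave the other things alone.

Things in the scene. Friction and masses are not known exactly. Their poses are not given: they have to be found in the camera images.
- stand: loose square wooden stand, about 2.3 kg with the clay block on its far left corner; top board 200 x 200 mm, upper face at 60 mm; wooden underside 24 mm above the table; four black rubber feet, 30 mm across, centres 80 mm from the middle in x and y. Origin: middle of the footprint at table height, z up. Rests level on three feet; the one at x -80, y -80 mm (front right) is short
- loose_corner (a point): place to press: on the top board's upper face, near the corner above the short foot (x -80, y -80, z 60 mm in the stand's frame; the corner itself is at -100, -100). About 6 to 12 N down here rocks the stand about 0.05 to 0.09 rad onto the short foot; it rocks back when released
- foot_point (a point): point at table level straight under the centre of the short foot (x -80, y -80, z 0 mm in the stand's frame). With the stand at rest the foot's underside hangs 6 to 10 mm above it, different every time
- wedge: loose wooden wedge, 80 g, 110 mm long, 44 mm wide, rising evenly from 2 mm at the thin end to 18 mm at the thick end. Flat on the table right of the stand, thin end towards the short foot and 10 to 45 mm short of it. Origin: centre of its underside; x points to the thin end. Slides with under 1 N until it meets the foot, then resists; over about 8 N it may shove the stand along
- wedge_thin_end (a point): middle of the wedge's thin end, 55 mm along its +x
- wedge_thick_end (a point): middle of the upright face at the wedge's thick end (44 wide, 18 mm high), 55 mm along its -x, 9 mm above the table: the face to push on
- clay_block: rough red-brown clay block, 61 x 91 x 55 mm, a loose weight on the far left corner of the stand's top; to stay there. Origin: centre of its underside
- lath: loose wooden lath offcut, 30 x 160 x 12 mm, flat on the table just in front of the stand; not to be used or moved. Origin: centre of its underside, long side along its y
- pack: small yellow cardboard box, 35 x 50 x 60 mm, loose on the table behind the stand; not to be moved. Origin: centre of its underside
Things that resemble listed ones, but are neither listed nor needed, are in the scene too. Leave any blue look-alike of the wedge alone.

How it is judged:
By the outcome, as a careful person would: the job done as asked, in the order asked, and still so for the second after the job is handed in, while the arm keeps its last pose, push and grip.
It also fails if it takes over 54 s, if anything falls off the work surface, if the arm or the gripper's body presses on something with over 40 N, if the wrist force passes 120 N, or if a joint passes its speed limit or range.

## Working session

There is one attempt and no reset: what is moved stays moved. The work goes in short steps, Python scripts to look and compute and a shell command to move; the robot and the scene stay as the last step left them, time stands still between calls to the robot, and variables do not carry over. Pictures are saved under pics/ and viewed, at most 10 in all, crops included, and the job is handed in when it is done.

```bash
mkdir -p pics; cat > h.py <<'E'
import numpy as np,cv2
from cell import ctrl
def snap(name,fn):
    d=ctrl.get_image(name); cv2.imwrite(fn,d['pixels'][:,:,::-1]); return d
def ray(d,u,v,z,pose=None):
    P=np.array(d['pose'] if pose is None else pose); r=P[:3,:3]@np.array([(u-d['cx'])/d['fx'],-(v-d['cy'])/d['fy'],-1])
    t=(z-P[2,3])/r[2]; return (P[:3,3]+t*r).round(1)
def proj(d,p):
    P=np.array(d['pose']); c=P[:3,:3].T@(np.array(p)-P[:3,3]); return d['cx']+d['fx']*c[0]/-c[2], d['cy']-d['fy']*c[1]/-c[2]
E
python3 - <<'E'
from h import *
import pickle
for n in('scene','side'):
    d=snap(n,f'pics/{n}0.png'); print(d.keys(),d['fx'],d['cx'],d['cy'],np.array(d['pose']).round(2)); pickle.dump(d,open(n+'.pkl','wb'))
s=ctrl.read_state(); print(s)
E
```

```text
dict_keys(['pixels', 'fx', 'fy', 'cx', 'cy', 'pose']) 423.74546125042843 323.4069059064155 201.26494538369678 [[ 7.7000e-01  3.8000e-01 -5.1000e-01  2.3670e+01]
 [-6.4000e-01  4.9000e-01 -6.0000e-01 -5.0038e+02]
 [ 2.0000e-02  7.9000e-01  6.2000e-01  7.3852e+02]
 [ 0.0000e+00  0.0000e+00  0.0000e+00  1.0000e+00]]
dict_keys(['pixels', 'fx', 'fy', 'cx', 'cy', 'pose']) 406.64258366345393 317.5063508567998 192.45205961914368 [[ 1.0000e+00 -2.0000e-02 -1.0000e-02  5.6843e+02]
 [ 1.0000e-02  6.1000e-01 -7.9000e-01 -6.3769e+02]
 [ 2.0000e-02  7.9000e-01  6.1000e-01  6.9472e+02]
 [ 0.0000e+00  0.0000e+00  0.0000e+00  1.0000e+00]]
{'clock': 0.1, 'qpos': array([-1.39382569,  0.6292777 ,  0.03844399,  1.51824175, -0.0270086 ,
        0.99631635, -0.02001941]), 'qd': array([ 1.28173864e-03, -3.21089646e-03,  1.96217842e-03, -2.29655670e-03,
        1.63998316e-03, -1.51167037e-05, -1.29795968e-03]), 'tau': array([ 3.28524809e-03, -5.64537871e+01,  1.23103939e+00, -1.93975818e+01,
        1.14479326e-02,  5.42280628e-03,  3.67448919e-06]), 'eef_pos': array([156.08924522, 630.40949483, 230.47383633]), 'tool_rot': array([-3.13986736e+00,  1.06498181e-05,  2.89879915e+00]), 'force': array([-0.01065042,  0.47161473, -1.24576993]), 'torque': array([-0.02294657,  0.05180638, -0.04201293]), 'gripper_force': 0.0, 'width': 85.15981083118699}
```

View pics/scene0.png

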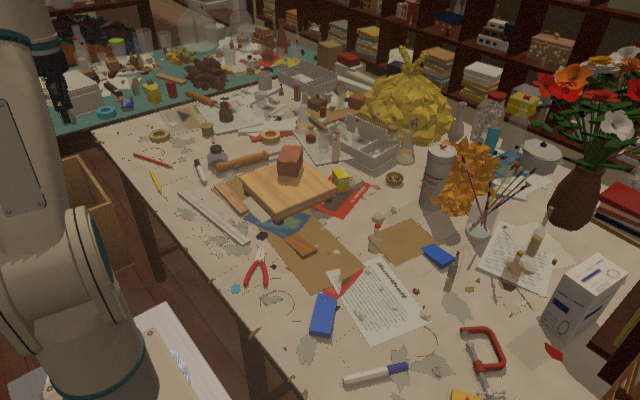

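View pics/side0.png

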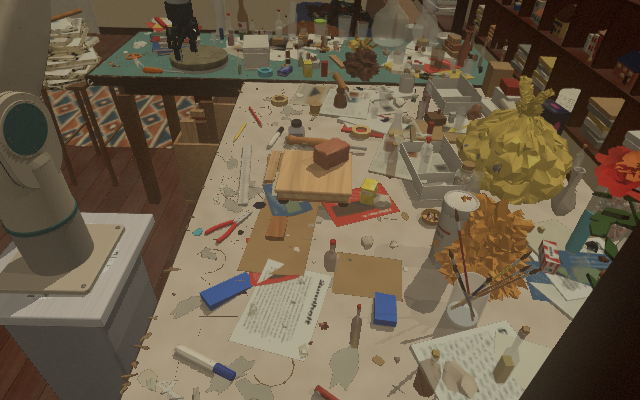

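The scene view shows the stand around (288,190) with the wedge at (300,245). In the side view the stand is at (315,178) and the wedge at (276,227). Enlarging both.

```bash
python3 - <<'E'
import cv2
a=cv2.imread('pics/side0.png')[130:250,245:385]; b=cv2.imread('pics/scene0.png')[140:265,210:355]
cv2.imwrite('pics/sc.png',cv2.resize(a,None,fx=5,fy=5,interpolation=cv2.INTER_CUBIC)[:600])
cv2.imwrite('pics/cc.png',cv2.resize(b,None,fx=4.8,fy=4.8,interpolation=cv2.INTER_CUBIC)[:600])
E
```

```text
(no output)
```

View pics/sc.png

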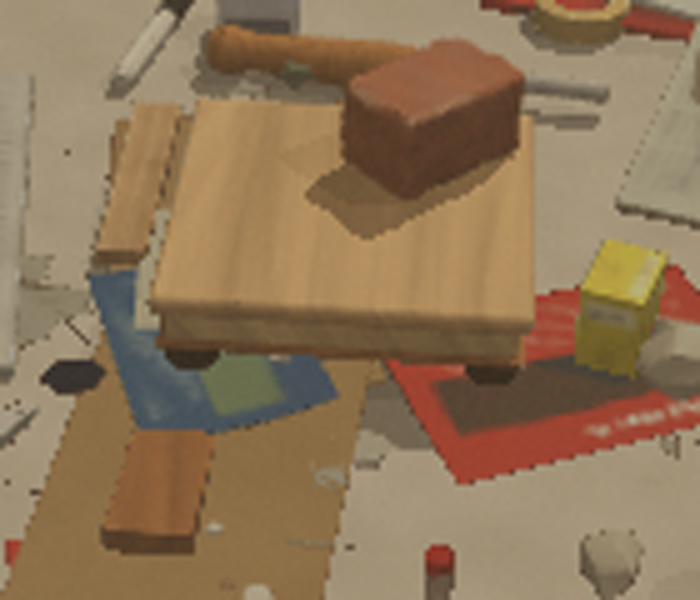

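View pics/cc.png

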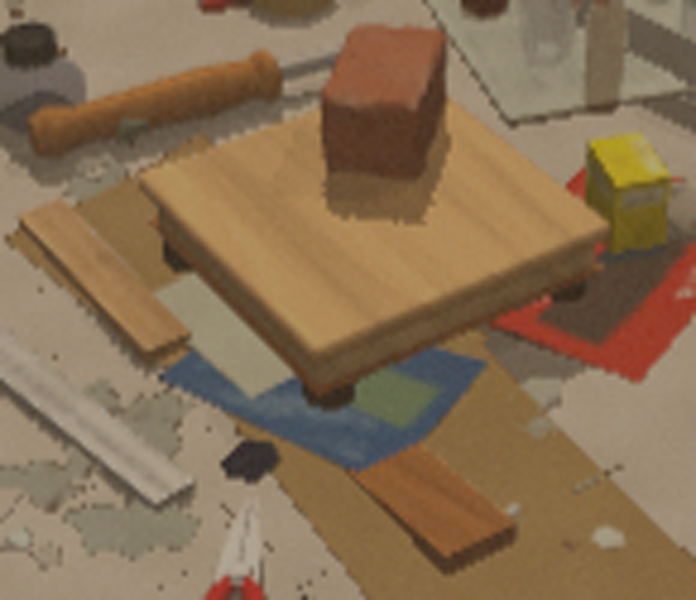

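Side crop: stand top corners at FR (153,303), BR (533,325), FL (200,100). The wedge's thin end runs (138,431)–(212,432) and its thick top edge (103,532)–(195,540). Scene crop: corners at FR (315,352), BR (608,228), FL (143,182). The wedge's thin end runs (355,470)–(415,447) and its thick top edge (445,558)–(515,525).

```bash
python3 - <<'E'
from h import *
import pickle
S=pickle.load(open('side.pkl','rb'));C=pickle.load(open('scene.pkl','rb'))
def go(d,f,ox,oy,L):
    for n,u,v,z in L: print(n,ray(d,ox+u/f,oy+v/f,z))
print('side');go(S,5,245,130,[('FR',153,303,60),('BR',533,325,60),('FL',200,100,60),('thinF',138,431,2),('thinB',212,432,2),('thickF',103,532,18),('thickB',195,540,18),('lath',95,250,12),('lathb',155,262,12)])
print('scene');go(C,4.8,210,140,[('FR',315,352,60),('BR',608,228,60),('FL',143,182,60),('thinF',355,470,2),('thinB',415,447,2),('thickF',445,558,18),('thickB',515,525,18)])
E
```

```text
side
FR [467.5 188.2  60. ]
BR [661.6 177.4  60. ]
FL [477.2 385.4  60. ]
thinF [460.5 154.9   2. ]
thinB [498.7 155.5   2. ]
thickF [453.5  63.1  18. ]
thickB [497.5  59.2  18. ]
lath [422.5 298.9  12. ]
lathb [457.6 288.7  12. ]
scene
FR [462.9 190.8  60. ]
BR [654.8 179.2  60. ]
FL [472.3 378.1  60. ]
thinF [461.7 156.9   2. ]
thinB [497.2 151.7   2. ]
thickF [450.1  63.9  18. ]
thickB [491.6  60.3  18. ]
```

```bash
for i in 1; do
python3 -m handwheel '[[[0,0,0],[-0.028,-0.0265,-0.01],1],[[0,0,0],[-0.028,-0.0265,-0.01],1],[[0,0,0],[-0.028,-0.0265,-0.01],1],[[0,0,0],[-0.028,-0.0265,-0.01],1],[[0,0,0],[-0.028,-0.0265,-0.01],1]]'
python3 -m handwheel '[[[0,0,0],[-0.028,-0.0265,-0.01],1],[[0,0,0],[-0.028,-0.0265,-0.01],1],[[0,0,0],[-0.028,-0.0265,0],1],[[0,0,0],[-0.028,-0.0265,0],1],[[0,0,0],[-0.028,-0.0265,0],1]]'
python3 -m handwheel '[[[0,0,0],[-0.028,-0.0265,0],1],[[0,0,0],[-0.028,-0.0265,0],1],[[0,0,0],[-0.028,-0.0265,0],1],[[0,0,-5],[-0.028,-0.0265,0],1],[[0,0,-4.9],[0,0,0],1]]'
done
python3 - <<'E'
from h import *
import pickle
s=ctrl.read_state(); d=snap('wrist','pics/w1.png'); d['eef']=s['eef_pos'];d['rot']=s['tool_rot']; pickle.dump(d,open('w1.pkl','wb'))
print(s['clock'],s['eef_pos'],s['tool_rot'],s['qd'].round(2),np.array(d['T_tool_cam']).round(3),d['fx'],list(d))
E
```

```text
clock: 0.52
eef_pos: [260.9, 466.7, 281.3]
tool_rot: [-3.141, -0.0, 2.899]
force: [0.9, -0.2, -0.0]
width: 25.6
gripper_force: 0.0
clock: 0.93
eef_pos: [364.8, 304.6, 301.4]
tool_rot: [3.141, -0.0, 2.899]
force: [0.8, -1.1, -0.3]
width: 0.2
gripper_force: 0.0
clock: 1.35
eef_pos: [451.5, 168.2, 301.3]
tool_rot: [-3.137, 0.003, 3.064]
force: [-0.4, -1.2, 0.3]
width: 0.0
gripper_force: 0.0
1.35 [451.53331587 168.18329386 301.34393683] [-3.13717498e+00  3.06426828e-03  3.06376455e+00] [ 0.1  -0.01 -0.32  0.01  0.04  0.01  0.82] [[  -0.       0.959    0.285   71.945]
 [   1.       0.       0.      -1.579]
 [   0.       0.285   -0.959 -143.002]
 [   0.       0.       0.       1.   ]] 295.96264759305654 ['pixels', 'fx', 'fy', 'cx', 'cy', 'T_tool_cam', 'eef', 'rot']
```

View pics/w1.png

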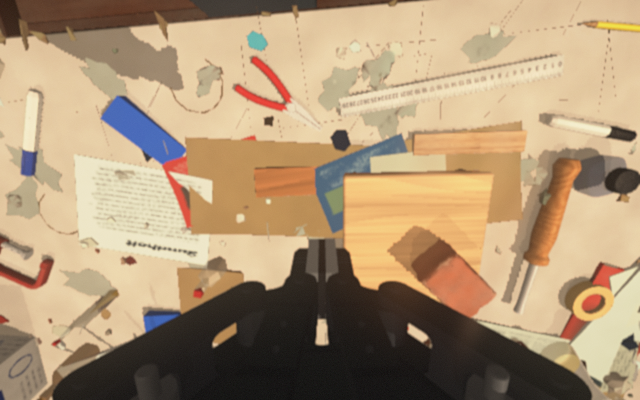

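Wrist view: the wedge's thick end is at (254,168)–(256,196), and its thin end at u≈316 looks covered by the blue leaflet. The stand's FR corner is at (345,176), FL (492,174). I'll take a settled picture and crop it.

```bash
python3 -m handwheel '[[[0,0,0],[0,0,0],1],[[0,0,0],[0,0,0],1]]'
cat >> h.py <<'E'
from scipy.spatial.transform import Rotation as Ro
def wpose(d,s):
    T=np.eye(4);T[:3,:3]=Ro.from_euler('xyz',s['tool_rot']).as_matrix();T[:3,3]=s['eef_pos'];return T@np.array(d['T_tool_cam'])
E
python3 - <<'E'
from h import *
import pickle
s=ctrl.read_state(); d=snap('wrist','pics/w2.png'); d['pose']=wpose(d,s); pickle.dump(d,open('w2.pkl','wb'))
print(s['clock'],s['eef_pos'],s['tool_rot'],s['qd'].round(2))
a=cv2.imread('pics/w2.png')[120:240,235:390]
cv2.imwrite('pics/w2c.png',cv2.resize(a,None,fx=5,fy=5,interpolation=cv2.INTER_CUBIC)[:600])
E
```

```text
clock: 1.57
eef_pos: [446.9, 177.4, 301.0]
tool_rot: [3.141, -0.001, 3.071]
force: [0.3, -0.6, 0.2]
width: 0.4
gripper_force: 0.0
1.5667 [446.86334755 177.42413018 301.03071945] [ 3.14121732e+00 -1.10842324e-03  3.07061125e+00] [-0.02 -0.   -0.    0.    0.    0.    0.01]
```

View pics/w2c.png

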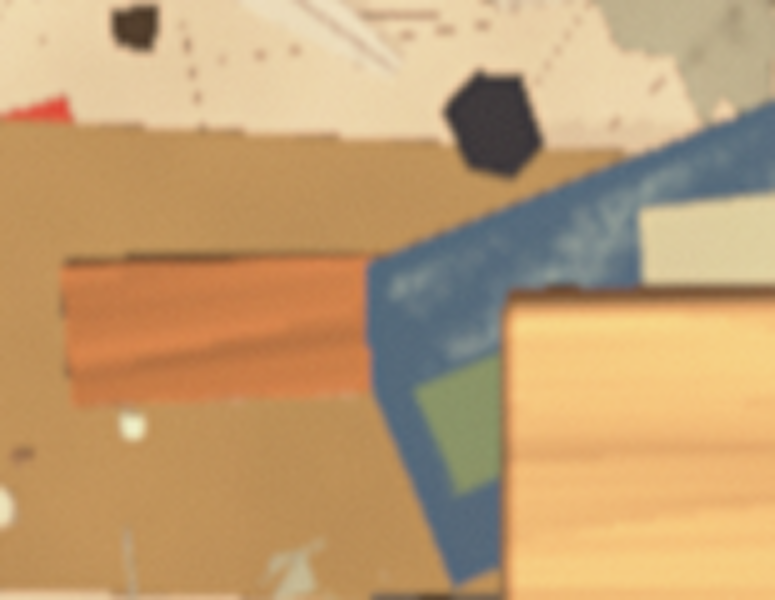

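```bash
python3 - <<'E'
from h import *
import pickle
d=pickle.load(open('w2.pkl','rb'))
for n,u,v,z in [('FR',508,293,60),('thinF',370,260,2),('thinB',372,392,2),('thickF',64,264,18),('thickB',75,406,18),('thickF0',64,264,0),('leaf corner',370,380,0)]: print(n,ray(d,235+u/5,120+v/5,z))
for n in('side','scene'):
    e=pickle.load(open(n+'.pkl','rb'))
    for p in ((480,172,2),(480,155,2),(474,62,0),(474,62,18)): print(n,p,np.round(proj(e,p),1))
E
```

```text
FR [460.4 195.   60. ]
thinF [460.1 155.9   2. ]
thinB [501.7 153.1   2. ]
thickF [451.9  67.5  18. ]
thickB [495.1  64.7  18. ]
thickF0 [455.1  62.7   0. ]
leaf corner [498.4 152.7   0. ]
side (480, 172, 2) [280.7 212.1]
side (480, 155, 2) [280.2 216.4]
side (474, 62, 0) [274.5 242.4]
side (474, 62, 18) [274.2 236.9]
scene (480, 172, 2) [286.4 231.7]
scene (480, 155, 2) [290.3 235.3]
scene (474, 62, 0) [311.1 257.5]
scene (474, 62, 18) [311.1 252.2]
```

All three cameras agree. The sheets hide the wedge's lowest few mm, so I use the thick top edge at about (473.5,63), which puts the thin end near (481,173). The foot is at about (485,210). Going to the corner for the first press.

```bash
python3 -m handwheel '[[[0,0,0],[-0.018,0.017,0.03],1],[[0,0,0],[-0.018,0.0175,0.03],1],[[0,0,0],[0,0,0.038],1],[[0,0,0],[0,0,0.038],1],[[0,0,0],[0,0,0.038],1]]'
python3 -m handwheel '[[[0,0,0],[0,0,0.03],1],[[0,0,0],[0,0,0.018],1],[[0,0,0],[0,0,0.006],1],[[0,0,0],[0,0,0],1],[[0,0,0],[0,0,0],1]]'
```

```text
clock: 2.03
eef_pos: [485.2, 210.5, 125.8]
tool_rot: [3.141, 0.0, 3.074]
force: [-0.3, -0.3, -0.8]
width: -0.1
gripper_force: 0.0
clock: 2.45
eef_pos: [486.0, 209.5, 73.9]
tool_rot: [3.141, 0.001, 3.072]
force: [-0.2, -0.0, -0.5]
width: -0.3
gripper_force: 0.0
```

```bash
python3 -m handwheel '[[[0,0,0],[0,0,0.005],1],[[0,0,0],[0,0,0.005],1],[[0,0,0],[0,0,0.002],1],[[0,0,0],[0,0,0],1],[[0,0,0],[0,0,0],1]]'
python3 -m handwheel '[[[0,0,0],[0,0,0.001],1],[[0,0,0],[0,0,0.001],1],[[0,0,0],[0,0,0],1]]'
python3 -m handwheel '[[[0,0,0],[0,0,0.001],1],[[0,0,0],[0,0,0.001],1],[[0,0,0],[0,0,0],1]]'
```

```text
clock: 2.87
eef_pos: [486.0, 208.5, 61.5]
tool_rot: [3.141, 0.0, 3.071]
force: [0.3, -0.2, 0.1]
width: -0.2
gripper_force: 0.0
clock: 3.12
eef_pos: [485.9, 208.4, 59.5]
tool_rot: [3.142, 0.0, 3.071]
force: [-1.4, -0.5, 6.0]
width: 0.4
gripper_force: 2.5
clock: 3.37
eef_pos: [485.1, 207.7, 57.5]
tool_rot: [-3.14, -0.001, 3.071]
force: [-2.5, -1.3, 6.6]
width: -0.2
gripper_force: 3.4
```

```bash
python3 -m handwheel '[[[0,0,0],[0,0,0.001],1],[[0,0,0],[0,0,0.001],1],[[0,0,0],[0,0,0],1]]'
python3 -m handwheel '[[[0,0,0],[0,0,0.001],1],[[0,0,0],[0,0,0.001],1],[[0,0,0],[0,0,0],1]]'
python3 -m handwheel '[[[0,0,0],[0,0,0.001],1],[[0,0,0],[0,0,0],1]]'
```

```text
clock: 3.62
eef_pos: [484.3, 206.9, 55.4]
tool_rot: [-3.139, -0.003, 3.071]
force: [-2.8, -3.3, 7.5]
width: 0.1
gripper_force: 3.9
clock: 3.87
eef_pos: [483.5, 206.3, 53.4]
tool_rot: [-3.138, -0.005, 3.071]
force: [-3.9, -4.9, 8.9]
width: 0.0
gripper_force: 4.8
clock: 4.03
eef_pos: [483.5, 206.3, 53.1]
tool_rot: [-3.138, -0.005, 3.071]
force: [-5.0, -4.1, 15.9]
width: 0.2
gripper_force: 8.2
```

Pressing took the corner from 60 to 53 mm, where the force jumped, so the stand rocked onto the short foot and the gap is about 7 mm. Next: release, then go behind the thick end.

```bash
python3 -m handwheel '[[[0,0,0],[0,0,-0.003],1],[[0,0,0],[0,0,-0.004],1],[[0,0,0],[0,0,-0.01],1],[[0,0,0],[0,0,-0.03],1],[[0,0,0],[0.001,-0.035,-0.01],1]]'
python3 -m handwheel '[[[0,0,0],[0.001,-0.037,0],1],[[0,0,0],[0,-0.037,0],1],[[0,0,0],[0,-0.037,0],1],[[0,0,0],[0,-0.034,0.01],1],[[0,0,0],[0,0,0.03],1]]'
python3 -m handwheel '[[[0,0,0],[0,0,0.03],1],[[0,0,0],[0,0,0.015],1],[[0,0,0],[0,0,0],1],[[0,0,0],[0,0,0],1]]'
python3 - <<'E'
from h import *
import pickle
d=snap('side','pics/s2.png'); a=cv2.imread('pics/s2.png')[130:250,245:385]
cv2.imwrite('pics/s2c.png',cv2.resize(a,None,fx=5,fy=5,interpolation=cv2.INTER_CUBIC)[:600])
E
```

```text
clock: 4.45
eef_pos: [484.7, 181.9, 112.0]
tool_rot: [3.134, 0.006, 3.082]
force: [1.3, 0.4, 0.7]
width: 0.3
gripper_force: 0.0
clock: 4.87
eef_pos: [473.5, 20.9, 72.2]
tool_rot: [-3.138, 0.007, 3.061]
force: [0.7, -0.2, -1.1]
width: -0.2
gripper_force: 0.0
clock: 5.2
eef_pos: [470.9, 29.0, 24.1]
tool_rot: [-3.141, -0.001, 3.072]
force: [0.5, -0.3, -0.5]
width: -0.1
gripper_force: 0.0
```

View pics/s2c.png

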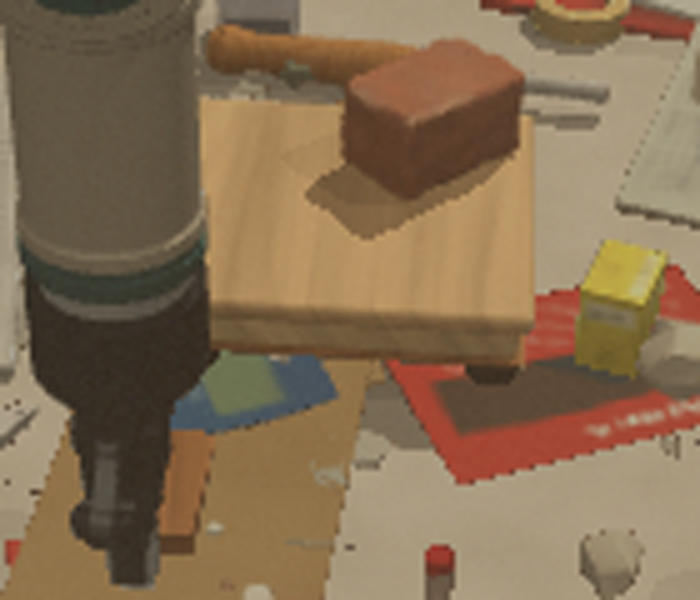

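The stand hasn't moved (BR corner still at 533,325). The fingertip is at (133,585), right behind the wedge. Checking lateral alignment while lowering.

```bash
python3 -m handwheel '[[[0,0,0],[0,0,0.01],1],[[0,0,0],[0,0,0.005],1],[[0,0,0],[0,0.005,0],1],[[0,0,0],[0,0,0],1]]'
python3 - <<'E'
from h import *
import pickle
S=pickle.load(open('side.pkl','rb'))
for p in ((471,29,24),(460,14,24),(482,14,24),(474,63,18)):
    u,v=proj(S,p);print(p,(u-245)*5,(v-130)*5)
E
```

```text
clock: 5.58
eef_pos: [475.7, 35.7, 13.4]
tool_rot: [-3.141, -0.006, 3.073]
force: [0.2, 0.6, 0.3]
width: -0.0
gripper_force: 0.0
(471, 29, 24) 132.13649235614696 575.0384744012905
(460, 14, 24) 104.67219783676939 597.997413979112
(482, 14, 24) 153.0449603855152 599.1096836137256
(474, 63, 18) 146.12983755932532 533.2040266192918
```

```bash
python3 -m handwheel '[[[0,0,0],[0,0,0],1],[[0,0,0],[0,0,0],1]]'
python3 - <<'E'
from h import *
s=ctrl.read_state();print(s['qpos'].round(3),s['eef_pos'],s['tool_rot'],s['force'],s['torque'])
E
```

```text
clock: 5.75
eef_pos: [475.1, 34.6, 13.3]
tool_rot: [-3.141, -0.007, 3.072]
force: [-1.0, -0.9, 1.0]
width: -0.2
gripper_force: 0.0
[-0.154  0.777  0.034  2.138 -0.106  0.235  1.475] [475.11184835  34.55316892  13.28135737] [-3.14081677 -0.00676732  3.07212476] [-0.95364565 -0.89594916  1.03806534] [-0.01023465 -0.04259109  0.01762792]
```

Joint 6 is at its lower limit, so I'll tilt the tool 4° about its y axis. The pushing face stays upright.

```bash
python3 -m handwheel '[[[0,4,0],[0,0,0],1],[[0,0,0],[0,0,0],1],[[0,0,0],[0,0,0],1]]'
```

```text
clock: 6.0
eef_pos: [476.2, 34.1, 12.9]
tool_rot: [-3.141, -0.074, 3.071]
force: [-1.2, -0.1, -0.1]
width: 0.1
gripper_force: 0.0
```

```bash
python3 -m handwheel '[[[0,0,0],[0.003,0,0.004],1],[[0,0,0],[0,0,0],1],[[0,0,0],[0,0,0],1]]'
python3 -m handwheel '[[[0,0,0],[0,0.006,0],1],[[0,0,0],[0,0.006,0],1],[[0,0,0],[0,0.004,0],1],[[0,0,0],[0,0.004,0],1],[[0,0,0],[0,0,0],1]]'
```

```text
clock: 6.25
eef_pos: [470.3, 34.5, 8.8]
tool_rot: [-3.14, -0.079, 3.072]
force: [-0.1, 0.3, -0.2]
width: -0.1
gripper_force: 0.0
clock: 6.67
eef_pos: [473.2, 55.9, 9.1]
tool_rot: [-3.141, -0.077, 3.073]
force: [0.6, -0.2, 1.2]
width: 0.2
gripper_force: 0.0
```

```bash
python3 -m handwheel '[[[0,0,0],[0,0.005,0],1],[[0,0,0],[0,0.005,0],1],[[0,0,0],[0,0.005,0],1],[[0,0,0],[0,0.005,0],1],[[0,0,0],[0,0,0],1]]'
python3 -m handwheel '[[[0,0,0],[0,0.004,0],1],[[0,0,0],[0,0.004,0],1],[[0,0,0],[0,0.002,0],1],[[0,0,0],[0,0,0],1]]'
python3 - <<'E'
from h import *
d=snap('side','pics/s3.png'); a=cv2.imread('pics/s3.png')[130:250,245:385]
cv2.imwrite('pics/s3c.png',cv2.resize(a,None,fx=5,fy=5,interpolation=cv2.INTER_CUBIC)[:600])
E
```

```text
clock: 7.08
eef_pos: [474.6, 76.0, 9.0]
tool_rot: [-3.142, -0.077, 3.073]
force: [0.5, 0.6, -0.2]
width: -0.1
gripper_force: 0.0
clock: 7.42
eef_pos: [475.1, 85.1, 9.0]
tool_rot: [-3.141, -0.077, 3.072]
force: [0.5, -0.2, 0.0]
width: -0.1
gripper_force: 0.0
```

View pics/s3c.png

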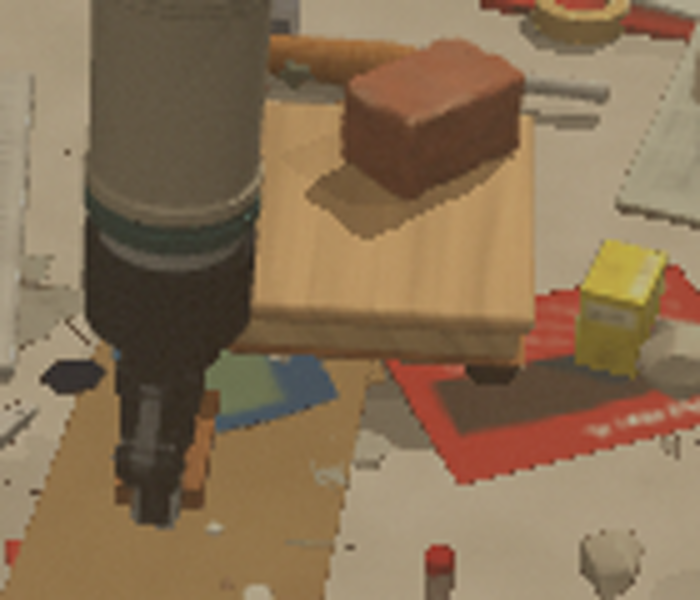

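The wedge has moved, with its thick end at (117–205, ~500). It is still straight and roughly centred on the finger at x≈155. Continuing in smaller steps.

```bash
python3 -m handwheel '[[[0,0,0],[0,0.002,0],1],[[0,0,0],[0,0.002,0],1],[[0,0,0],[0,0.002,0],1],[[0,0,0],[0,0.002,0],1],[[0,0,0],[0,0,0],1]]'
python3 -m handwheel '[[[0,0,0],[0,0.001,0],1],[[0,0,0],[0,0.001,0],1],[[0,0,0],[0,0.001,0],1],[[0,0,0],[0,0,0],1]]'
python3 -m handwheel '[[[0,0,0],[0,0.001,0],1],[[0,0,0],[0,0.001,0],1],[[0,0,0],[0,0,0],1]]'
```

```text
clock: 7.88
eef_pos: [475.7, 92.9, 9.0]
tool_rot: [-3.141, -0.077, 3.072]
force: [-0.7, -0.1, 0.2]
width: -0.4
gripper_force: 0.0
clock: 8.22
eef_pos: [475.9, 95.6, 9.0]
tool_rot: [-3.141, -0.077, 3.072]
force: [-0.2, -0.2, 0.1]
width: 0.0
gripper_force: 0.1
clock: 8.47
eef_pos: [476.0, 97.6, 9.0]
tool_rot: [-3.141, -0.077, 3.072]
force: [0.1, -0.4, 0.2]
width: 0.1
gripper_force: 0.1
```

```bash
python3 -m handwheel '[[[0,0,0],[0,0.001,0],1],[[0,0,0],[0,0.001,0],1],[[0,0,0],[0,0.001,0],1],[[0,0,0],[0,0,0],1]]'
python3 -m handwheel '[[[0,0,0],[0,0.001,0],1],[[0,0,0],[0,0.001,0],1],[[0,0,0],[0,0,0],1]]'
python3 -m handwheel '[[[0,0,0],[0,0.001,0],1],[[0,0,0],[0,0.001,0],1],[[0,0,0],[0,0,0],1]]'
```

```text
clock: 8.8
eef_pos: [476.2, 100.6, 9.0]
tool_rot: [-3.141, -0.077, 3.072]
force: [-1.1, -0.2, 0.3]
width: -0.1
gripper_force: 0.1
clock: 9.05
eef_pos: [476.4, 102.6, 9.0]
tool_rot: [-3.141, -0.077, 3.072]
force: [-0.1, 0.0, 0.3]
width: 0.2
gripper_force: 0.1
clock: 9.3
eef_pos: [476.5, 104.6, 9.0]
tool_rot: [-3.141, -0.077, 3.072]
force: [0.6, -0.0, -0.4]
width: 0.0
gripper_force: 0.1
```

```bash
python3 -m handwheel '[[[0,0,0],[0,0.001,0],1],[[0,0,0],[0,0.001,0],1],[[0,0,0],[0,0,0],1]]'
python3 -m handwheel '[[[0,0,0],[0,0.001,0],1],[[0,0,0],[0,0.001,0],1],[[0,0,0],[0,0,0],1]]'
```

```text
clock: 9.55
eef_pos: [476.7, 106.6, 9.0]
tool_rot: [-3.141, -0.077, 3.072]
force: [-0.2, -0.1, 0.9]
width: -0.3
gripper_force: 0.1
clock: 9.8
eef_pos: [476.8, 108.6, 9.0]
tool_rot: [-3.141, -0.077, 3.072]
force: [-0.1, -0.1, 0.6]
width: 0.1
gripper_force: 0.1
```

```bash
python3 -m handwheel '[[[0,0,0],[0,0.001,0],1],[[0,0,0],[0,0,0],1]]'
python3 -m handwheel '[[[0,0,0],[0,0.001,0],1],[[0,0,0],[0,0,0],1]]'
```

```text
clock: 9.97
eef_pos: [476.8, 109.5, 9.0]
tool_rot: [-3.141, -0.077, 3.072]
force: [0.1, -1.6, -0.2]
width: -0.0
gripper_force: 0.1
clock: 10.13
eef_pos: [476.9, 110.5, 9.0]
tool_rot: [-3.141, -0.077, 3.072]
force: [0.0, -0.5, -0.8]
width: -0.2
gripper_force: 0.2
```

```bash
python3 -m handwheel '[[[0,0,0],[0,0.001,0],1],[[0,0,0],[0,0,0],1]]'
python3 -m handwheel '[[[0,0,0],[0,0.001,0],1],[[0,0,0],[0,0,0],1]]'
```

```text
clock: 10.3
eef_pos: [477.0, 111.5, 9.0]
tool_rot: [-3.141, -0.077, 3.072]
force: [0.4, -0.6, -0.4]
width: 0.0
gripper_force: 0.2
clock: 10.47
eef_pos: [477.1, 112.5, 9.0]
tool_rot: [-3.141, -0.077, 3.072]
force: [0.2, -0.8, 0.1]
width: 0.1
gripper_force: 0.2
```

```bash
python3 -m handwheel '[[[0,0,0],[0,0.001,0],1],[[0,0,0],[0,0,0],1]]'
```

```text
clock: 10.63
eef_pos: [477.2, 113.5, 9.0]
tool_rot: [-3.141, -0.077, 3.072]
force: [-0.4, -0.1, -0.4]
width: 0.1
gripper_force: 0.2
```

```bash
python3 -m handwheel '[[[0,0,0],[0,0.001,0],1],[[0,0,0],[0,0,0],1]]'
```

```text
clock: 10.8
eef_pos: [477.2, 114.5, 9.0]
tool_rot: [-3.141, -0.077, 3.072]
force: [-0.1, -1.2, 0.1]
width: -0.2
gripper_force: 0.2
```

```bash
python3 -m handwheel '[[[0,0,0],[0,0.001,0],1],[[0,0,0],[0,0,0],1]]'
```

```text
clock: 10.97
eef_pos: [477.3, 115.5, 9.0]
tool_rot: [-3.141, -0.077, 3.072]
force: [0.9, -0.0, -0.6]
width: -0.2
gripper_force: 0.2
```

```bash
python3 -m handwheel '[[[0,0,0],[0,0.001,0],1],[[0,0,0],[0,0,0],1]]'
```

```text
clock: 11.13
eef_pos: [477.3, 116.2, 9.0]
tool_rot: [-3.14, -0.077, 3.071]
force: [-0.6, -0.2, 0.1]
width: -0.1
gripper_force: 0.4
```

```bash
python3 - <<'E'
from h import *
d=snap('scene','pics/s4.png'); a=cv2.imread('pics/s4.png')[140:265,210:355]
e=snap('side','pics/s4s.png'); b=cv2.imread('pics/s4s.png')[150:250,255:365]
r=lambda i,w:cv2.resize(i,(w,int(i.shape[0]*w/i.shape[1])),interpolation=cv2.INTER_CUBIC)
A=r(a,400);B=r(b,400);h=min(len(A),len(B));cv2.imwrite('pics/s4c.png',np.hstack([A[:h],B[:h]]))
E
```

```text
(no output)
```

View pics/s4c.png

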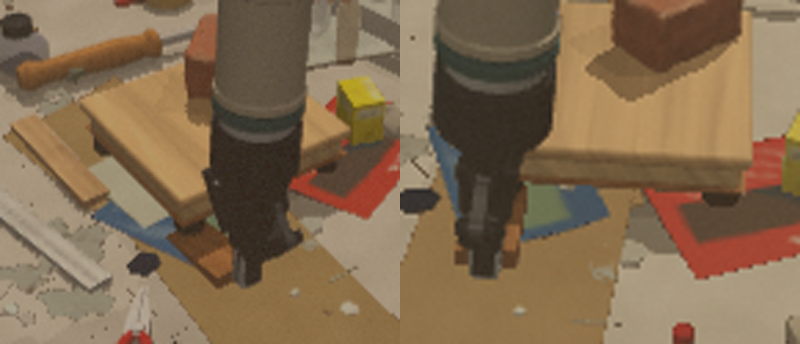

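The wedge reaches under the foot (scene view, about (195,235)) and lies straight. The last step lagged a little, so contact is beginning.

```bash
python3 -m handwheel '[[[0,0,0],[0,0.0005,0],1],[[0,0,0],[0,0,0],1]]'
```

```text
clock: 11.4
eef_pos: [477.3, 116.5, 9.0]
tool_rot: [-3.14, -0.077, 3.071]
force: [-0.0, -1.6, 0.4]
width: -0.1
gripper_force: 0.7
```

```bash
python3 -m handwheel '[[[0,0,0],[0,0.0005,0],1],[[0,0,0],[0,0,0],1]]'
```

```text
clock: 11.57
eef_pos: [477.3, 116.8, 9.0]
tool_rot: [-3.14, -0.077, 3.071]
force: [0.3, -2.2, -0.1]
width: -0.4
gripper_force: 1.2
```

```bash
python3 -m handwheel '[[[0,0,0],[0,0.0005,0],1],[[0,0,0],[0,0,0],1]]'
```

```text
clock: 11.73
eef_pos: [477.3, 117.1, 8.9]
tool_rot: [-3.14, -0.078, 3.071]
force: [-0.1, -3.4, 0.6]
width: -0.3
gripper_force: 1.8
```

```bash
python3 -m handwheel '[[[0,0,0],[0,0.0005,0],1],[[0,0,0],[0,0,0],1]]'
```

```text
clock: 11.9
eef_pos: [477.3, 117.5, 9.0]
tool_rot: [-3.14, -0.078, 3.071]
force: [-0.1, -5.4, 0.9]
width: 0.2
gripper_force: 2.4
```

Resistance has reached about 5 N, so the wedge is snug. Backing off, then over to the corner for the firm press.

```bash
python3 -m handwheel '[[[0,0,0],[0,-0.005,0],1],[[0,0,0],[0,-0.02,0],1],[[0,-4,0],[0,0,0],1],[[0,0,0],[0,0,-0.038],1],[[0,0,0],[0,0,-0.038],1]]'
python3 -m handwheel '[[[0,0,0],[-0.001,0.03,-0.01],1],[[0,0,0],[-0.001,0.03,0],1],[[0,0,0],[0,0.03,0],1],[[0,0,0],[0,0.0265,0],1],[[0,0,0],[0,0,0.01],1]]'
python3 -m handwheel '[[[0,0,0],[0,0,0.01],1],[[0,0,0],[0,0,0.005],1],[[0,0,0],[0,0,0],1],[[0,0,0],[0,0,0],1]]'
```

```text
clock: 12.32
eef_pos: [473.6, 93.8, 84.0]
tool_rot: [-3.14, -0.013, 3.072]
force: [1.4, 1.0, 0.8]
width: 0.3
gripper_force: 0.0
clock: 12.73
eef_pos: [487.7, 219.0, 86.4]
tool_rot: [3.134, -0.003, 3.081]
force: [0.8, 0.1, 0.6]
width: 0.0
gripper_force: 0.0
clock: 13.07
eef_pos: [486.0, 207.9, 69.3]
tool_rot: [-3.139, -0.009, 3.069]
force: [-0.5, 0.3, 0.4]
width: -0.4
gripper_force: 0.0
```

```bash
python3 -m handwheel '[[[0,0,0],[0,0,0.004],1],[[0,0,0],[0,0,0.003],1],[[0,0,0],[0,0,0.001],1],[[0,0,0],[0,0,0],1],[[0,0,0],[0,0,0],1]]'
python3 -m handwheel '[[[0,0,0],[0,0,0.001],1],[[0,0,0],[0,0,0],1],[[0,0,0],[0,0,0],1]]'
```

```text
clock: 13.48
eef_pos: [486.3, 209.3, 61.9]
tool_rot: [-3.141, -0.007, 3.071]
force: [-0.7, -0.7, 0.3]
width: 0.0
gripper_force: 0.0
clock: 13.73
eef_pos: [486.3, 209.5, 60.9]
tool_rot: [-3.141, -0.007, 3.072]
force: [1.0, 0.4, -0.2]
width: -0.3
gripper_force: 0.0
```

```bash
python3 -m handwheel '[[[0,0,0],[0,0,0.0005],1],[[0,0,0],[0,0,0],1],[[0,0,0],[0,0,0],1]]'
```

```text
clock: 13.98
eef_pos: [486.2, 209.5, 60.4]
tool_rot: [-3.141, -0.007, 3.072]
force: [-0.4, 0.2, -1.1]
width: 0.1
gripper_force: 0.0
```

```bash
python3 -m handwheel '[[[0,0,0],[0,0,0.001],1],[[0,0,0],[0,0,0],1],[[0,0,0],[0,0,0],1]]'
```

```text
clock: 14.23
eef_pos: [486.3, 209.5, 60.1]
tool_rot: [-3.141, -0.007, 3.072]
force: [-2.3, 0.0, 6.9]
width: 0.3
gripper_force: 3.5
```

```bash
python3 -m handwheel '[[[0,0,0],[0,0,0.0005],1],[[0,0,0],[0,0,0],1],[[0,0,0],[0,0,0],1]]'
```

```text
clock: 14.48
eef_pos: [486.3, 209.5, 60.0]
tool_rot: [-3.141, -0.007, 3.071]
force: [-1.9, -0.9, 10.4]
width: -0.0
gripper_force: 5.5
```

```bash
python3 -m handwheel '[[[0,0,0],[0,0,0.0005],1],[[0,0,0],[0,0,0.0005],1],[[0,0,0],[0,0,0],1],[[0,0,0],[0,0,0],1]]'
python3 -m handwheel '[[[0,0,0],[0,0,0],1],[[0,0,0],[0,0,0],1],[[0,0,0],[0,0,0],1],[[0,0,0],[0,0,0],1],[[0,0,0],[0,0,0],1]]'
python3 - <<'E'
from h import *
d=snap('scene','pics/s5.png'); a=cv2.imread('pics/s5.png')[140:265,210:355]
e=snap('side','pics/s5s.png'); b=cv2.imread('pics/s5s.png')[150:250,255:365]
r=lambda i,w:cv2.resize(i,(w,int(i.shape[0]*w/i.shape[1])),interpolation=cv2.INTER_CUBIC)
A=r(a,400);B=r(b,400);h=min(len(A),len(B));cv2.imwrite('pics/s5c.png',np.hstack([A[:h],B[:h]]))
E
```

```text
clock: 14.82
eef_pos: [486.3, 209.4, 59.8]
tool_rot: [-3.141, -0.007, 3.071]
force: [-4.0, -1.4, 19.0]
width: -0.1
gripper_force: 9.6
clock: 15.23
eef_pos: [486.3, 209.5, 59.8]
tool_rot: [-3.141, -0.007, 3.071]
force: [-4.0, -1.1, 19.3]
width: 0.1
gripper_force: 9.6
```

View pics/s5c.png

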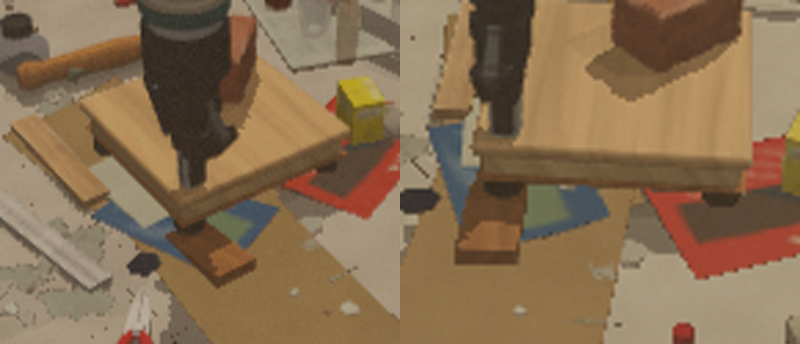

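The wedge sits squarely under the short foot (scene (190,230), side (500,190)). The stand is level and in its old place, and the corner holds 19 N with only about 0.3 mm of give. Handing in.

```bash
python3 -c "
from cell import ctrl
print(ctrl.finish_job())"
```

```text
the job is handed in; nothing more can be done
None
```

The job is handed in: I rocked the stand down onto its short foot, pushed the wedge in until it resisted at about 5 N, and finished still pressing that corner at about 19 N, with the stand level and not moved.

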